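# Lock the mould press bar with its spring clip

## Robot

A 6-joint arm with a two-finger parallel gripper is mounted at the origin on the work surface. World frame = base frame: x ahead of the robot, y to its left, z up, the work surface at z = 0. Lengths are in m, angles in degrees, forces in N, time in s.
With the tool pointing down it reaches from about 0.35 to 0.875 m from the base axis. Payload 4.2 kg.
Tool frame: the origin (TCP) lies midway between the tips of the shut fingers; the grasp point (between the pads) lies 19 mm behind it; z points along the fingers, y is the direction in which the jaws open and shut (so a half turn about z gives the same grasp; the last joint's range is limited). The gripper opens to 87 mm and grips with 3 to 60 N. Pads are 19 mm wide; open, the fingers measure 117 mm over their backs; the gripper's body (75 mm by 190 mm) begins 51 mm behind the grasp point.
Start: joints at [-52.735, 22.042, 0.453, 0, -68.411, -14.817], TCP at [0.239, -0.578, 0.223] pointing down, gripper open.
Joint ranges: [-179.83, 179.83], [-69.29, 118.12], [-61.27, 80.66], [-181.25, 117.63], [-171.15, -9.14], [-177.46, 177.46]. Speed limits (degrees/s): [159.86, 159.86, 180, 180, 180, 180].

## Interface

Orientations are given as a 3x3 rotation matrix whose columns are the frame's x, y, z axes.
In Python, from station import sense, capture, get_calibration, finish_job, spot_in, spot_point gives the robot as it stands.
- The arm moves only by the shell command python3 -m inch 'ROWS'. ROWS is JSON, a list of rows, each an object with "fingers": the finger opening in cm, from 0 to 8.7; "delta_pos": the shift along the tool's x, y, z in cm, a list of three; "spin": the turn about the tool's z in degrees. In form: [{"fingers": fingers, "delta_pos": [dx, dy, dz], "spin": spin}, ...]. A call has 1 to 20 rows; each row is the pose to reach, as a shift and turn from the pose commanded when the call began, along the tool's axes at that moment; what a row does not reach only later rows make up. A row lasts 1/10 s, in which the tool goes at most 50 mm and 8.59 degrees, less where a joint would pass 70% of its speed; a pose out of reach is approached as far as the arm can. A call with a gripper value outside its range is refused whole. The fingers move at their own pace and stop on an object; the grip force is fixed at half the most. Time passes only in rows, so rows that repeat a pose let the fingers close. It gives the time, the measured TCP pose, the force and the opening at its end, in the units of the state.
- sense(): the state, without advancing time (a new reading comes with each control period).
- capture(name): name is "scene" or "side" or "wrist"; returns the picture (480x640x3 uint8, red, green, blue); there is no depth.
- get_calibration(name): a dict with "K" (3x3 intrinsics, pixels), "T" (4x4, takes a point from camera to world coordinates). Camera axes: x right, y up, looking along -z (the intrinsics and any distortion apply to the point x, -y, -z); pixel columns grow to the right and rows downward; lengths in m; the calibration is good to about 2 mm. The wrist camera is an equidistant fisheye: a pixel r from the principal point sees the ray r / f radians off the axis. A picture is of the moment at which its call begins: read the wrist's pose just before it. get_calibration takes no time and is no camera call; for the wrist camera it gives the pose at the moment of the call.
- finish_job(): hands the job in, once; it reports no verdict.
Trained networks look in the newest picture that a camera, given by its name, has taken for a name from the list of things; names that differ only in an ending like _2 or _b are one class to them, and where a whole thing is asked for, a point or a joint stands for the part that bears it (a point fixed in the world has none). Each returns a list of dicts, best first, with "conf" (0 to 1); they miss things now and then, are a little off and sometimes report something else, mostly with a low value. They report only what shows in the picture. A call takes as long as a camera call. They do not tell look-alikes from the thing itself.
- spot_in(camera, target): "extent" ([left, top, right, bottom] as shares, 0 to 1, of the picture: columns of its width, rows of its height, round what is visible of it).
- spot_point(camera, target): "location" ([column, row] as shares, 0 to 1, of the picture: columns of its width, rows of its height: a listed point, or the origin of a listed thing).
The state is a dict: "time_s": time; "joints": joint angles; "joint_velocities": joint speeds; "effort": joint torques, N m; "tcp_pos": TCP position; "ee_rot": TCP orientation; "wrist_force": force on the tool from outside, world axes, zero at the start; "moment": the same for the moment, N m; "gripper_width": opening from 0.0 (shut) to 1.0 (fully open).
Only numpy, scipy, OpenCV 4.12 (cv2) and the standard library are available. Lean on these libraries where they do the work, as an engineer would, in place of code of your own. Each camera call takes 0.05 s, during which the arm holds its last target.

## Task

Swing the hold-down bar of the mould press down so that the pin comes up through it, then push the spring clip along the top of the bar, sideways onto the neck of the pin under its head, until it snaps past the bulge and is fully home with its nose against the pin. Feel for it and do not ram the nose against the pin; then let go, and leave the single cigar, the spare pin, the wooden hole gauge and the brass ring lying where they are.

Things in the scene. Friction and masses are not known exactly. Their poses are not given: they have to be found in the camera images.
- press: Fixed mould press: wooden board 150 x 360 x 18 mm with a pale two-part wooden mould (110 x 130 mm, top 58 mm above the bench), a hinge bracket (cheeks up to 90 mm) and a pin guide. Origin on the bench; local y runs along the hold-down bar from its free end (-y) to its hinge (+y); the board spans y -200 to +160 mm. The bar and the pin lie on local x = 0.
- hinge (a point): Centre of the hinge axis of the hold-down bar, 125 mm along the press's +y from its origin and 74 mm above the bench. The axis runs along the press's x.
- bar (a joint): Angle of the flat aluminium hold-down bar, rad: 0 = closed (level, on the mould), grows as its free end rises. A stiff hinge: it stays where it is left; 1 to 4 N down near the free end swings it shut. 50 mm wide, 10 mm thick, reaches 288 mm from the hinge axis; its top face lies in the plane of the hinge axis, 74 mm above the bench when closed.
- bar_end (a point): Point on the bar's top face, on its centre line, 275 mm from the hinge axis (13 mm short of the free end). The bar has an oblong hole, 26 mm wide and 64 mm long, centred 195 mm from the hinge, through which the pin's head passes.
- pin: Upright steel pin of the press. Origin on its axis, level with the closed bar's top. Above it: neck 12 mm in diameter up to 13 mm, then head 20 mm in diameter up to 20 mm. Below: shank 16 mm. The foot slides in a slot of the guide along the bar: the pin gives way to 2 or 3 N, by up to some cm, and stays there; only at the slot's end, not measured, does it stop hard, and lets the clip snap over.
- clip: Hairpin spring clip lying flat, 90 g: two springy legs of 6 mm steel wire, underside z = 0, top z = 6 mm, about 36 mm wide over all. Origin: underside, at the place between the legs where the pin's axis lies when home. Local x points from the grip to the open mouth: it is pushed on along +x. Leg tips at x = 33 mm. Behind the bulge is a 13 mm wide pocket, ended by a rigid nose at x = -7 mm.
- clip_grip (a point): Middle of the clip's black grip, 84 mm behind the clip's origin (x = -84) and 20 mm above its underside. The grip is an upright plate 36 mm long (x -100 to -64 mm), 12 mm thick (y) and 32 mm high; in front of it, x -66 to -50 mm, a block 30 mm wide and 10 mm high holds the legs. Take the plate by its 12 mm thickness.
- clip_bulge (a point): Middle of the 6 mm gap between the bulges of the legs, 12 mm ahead of the clip's origin; the mouth flares from there to 24 mm at the tips. Pushing the bulges over the pin's neck takes about 5 to 9 N; then the force drops as the clip snaps over.
- clip_nose: The clip's rigid steel nose, a flat strip 9 mm wide and 6 mm high between the legs; origin at the underside of its front face, 7 mm behind the clip's origin. When the clip is home it touches the pin: some 10 mm after the snap the push force climbs again, steeply. Stop there, at a light push; ramming it with 15 N would hurt the clip.
- cigar_a: Bystander: single loose cigar 130 mm long, 18 mm in diameter, on the robot's side of the press; origin under its middle, x along it.
- spare_pin: Bystander: loose steel pin 66 mm long, 18 mm in diameter, necked near one end; origin under it, x along it.
- ring_gauge: Bystander: brass ring 38 mm in diameter, 12 mm high; origin under its centre.
- gauge: Bystander: wooden hole gauge, a strip 50 x 160 x 12 mm with four holes; origin under its centre.
Not all that is in view belongs to the job. Of the things shaped like the clip, the steel one is meant.

How it is judged:
By the outcome, as a careful person would: the job done as asked, in the order asked, and still so for the second after the job is handed in, with the robot touching nothing.
It also fails if it takes over 64 s, if anything falls off the work surface, if the arm or the gripper's body presses on something with over 40 N, if the wrist force passes 120 N, or if a joint passes its speed limit or range.

## Working session

There is one attempt and no reset: what is moved stays moved. The work goes in short steps, Python scripts to look and compute and a shell command to move; the robot and the scene stay as the last step left them, time stands still between calls to the robot, and variables do not carry over. Pictures are saved under pics/ and viewed, and the job is handed in when it is done.

```bash
ls; mkdir -p pics; cat > h.py <<'E'
import numpy as np, cv2
from station import sense, capture, get_calibration, spot_in, spot_point
def snap(cam,name):
    im=capture(cam); cv2.imwrite(f'pics/{name}.png',cv2.cvtColor(im,cv2.COLOR_RGB2BGR)); return im
E
python3 - <<'E'
from h import *
for c in ('scene','side','wrist'):
    k=get_calibration(c); print(c,{a:(np.round(b,4).tolist() if hasattr(b,'__len__') else b) for a,b in k.items()})
    snap(c,c+'0')
s=sense(); print(s)
E
```

```text
pics
scene {'K': [[523.9374, 0.0, 320.8839], [0.0, 523.9374, 239.0176], [0.0, 0.0, 1.0]], 'T': [[0.79, -0.3723, 0.4871, 1.1276], [0.6127, 0.4528, -0.6477, -0.9009], [0.0206, 0.8101, 0.5859, 0.8426], [0.0, 0.0, 0.0, 1.0]]}
side {'K': [[478.3733, 0.0, 321.152], [0.0, 478.3733, 236.2239], [0.0, 0.0, 1.0]], 'T': [[-0.8049, 0.3475, -0.481, -0.036], [-0.5934, -0.4623, 0.6589, 0.6565], [0.0066, 0.8158, 0.5783, 0.7111], [0.0, 0.0, 0.0, 1.0]]}
wrist {'K': [[371.6483, 0.0, 317.5506], [0.0, 371.6483, 237.5638], [0.0, 0.0, 1.0]], 'T': [[-0.3823, -0.8955, -0.2279, 0.1766], [0.924, -0.3702, -0.0953, -0.6042], [0.001, -0.2471, 0.969, 0.3839], [0.0, 0.0, 0.0, 1.0]]}
{'time_s': 0.15, 'joints': array([-5.27364249e+01,  2.20808702e+01,  3.98469018e-01, -2.12182562e-02,
       -6.84093592e+01, -1.48160238e+01]), 'joint_velocities': array([-0.03566695, -0.14277862,  0.21407053,  0.12550697, -0.05133857,
        0.00732544]), 'effort': array([-5.23001188e-05, -3.91052020e+01,  1.87586546e+01,  4.22232136e+00,
        1.23502655e-02, -1.41057717e-04]), 'tcp_pos': array([ 0.23849476, -0.57722976,  0.22171158]), 'ee_rot': array([[-9.24281557e-01, -3.81710779e-01, -6.95627530e-04],
       [-3.81711405e-01,  9.24280371e-01,  1.48305847e-03],
       [ 7.68554656e-05,  1.63629256e-03, -9.99998658e-01]]), 'wrist_force': array([0.18227791, 0.36033011, 0.19797918]), 'moment': array([ 0.00517709,  0.03905785, -0.03335781]), 'gripper_width': 1.0011314567646605}
```

View pics/scene0.png

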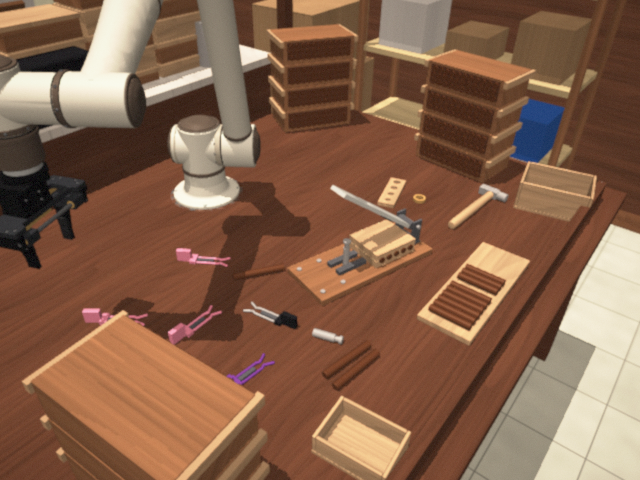

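View pics/side0.png

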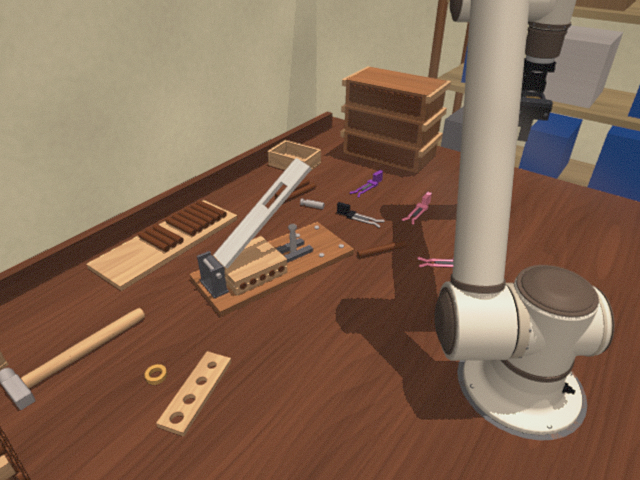

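View pics/wrist0.png

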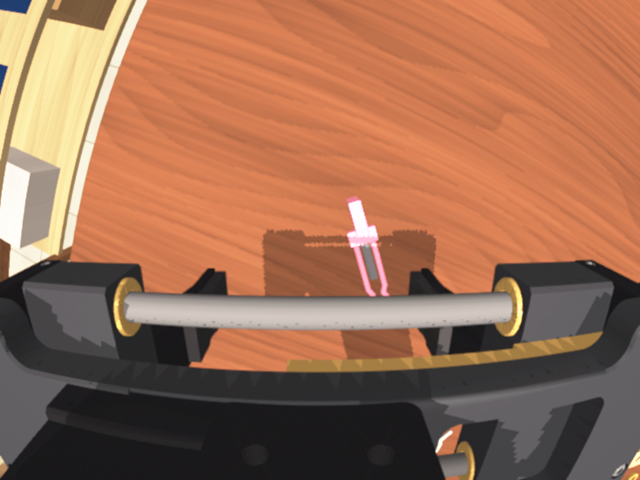

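The clip candidates in the scene view are pink at (203,258), (110,318) and (195,325), purple at (250,370), and steel with a black grip at (272,316). Only the last is steel, so I choose that one. Next: a close crop to check it, plus a triangulation.

```bash
cat >> h.py <<'E'
def px(cam,loc): return np.array([loc[0]*640,loc[1]*480])
def ray(cam,p,k=None):
    k=k or get_calibration(cam); K=np.array(k['K']);T=np.array(k['T'])
    x=(p[0]-K[0,2])/K[0,0]; y=(p[1]-K[1,2])/K[1,1]
    if cam=='wrist':
        r=np.hypot(x,y); s=np.sin(r)/max(r,1e-9); d=np.array([x*s,-y*s,-np.cos(r)])
    else: d=np.array([x,-y,-1.])
    d=T[:3,:3]@d; return T[:3,3],d/np.linalg.norm(d)
def atz(cam,p,z,k=None):
    o,d=ray(cam,p,k); return o+d*(z-o[2])/d[2]
def tri(rays):
    A=0;b=0
    for o,d in rays:
        P=np.eye(3)-np.outer(d,d); A=A+P;b=b+P@o
    X=np.linalg.solve(A,b); return X,[np.linalg.norm((np.eye(3)-np.outer(d,d))@(X-o)) for o,d in rays]
def proj(cam,X,k=None):
    k=k or get_calibration(cam); K=np.array(k['K']);T=np.array(k['T'])
    c=T[:3,:3].T@(np.asarray(X)-T[:3,3]); c=np.array([c[0],-c[1],-c[2]])
    if cam=='wrist':
        t=np.arctan2(np.hypot(c[0],c[1]),c[2]); h=np.hypot(c[0],c[1]); u=c[:2]/max(h,1e-9)*t
    else: u=c[:2]/c[2]
    return K[0,0]*u+K[:2,2]
E
python3 - <<'E'
from h import *
for t in ['press','hinge','bar_end','pin','clip','clip_grip','clip_bulge','clip_nose','cigar_a','spare_pin','ring_gauge','gauge']:
    best={}
    for c in ('scene','side'):
        r=spot_point(c,t); best[c]=r
        print(t,c,[(np.round(px(c,q['location']),1).tolist(),round(q['conf'],2)) for q in r[:4]])
    if best['scene'] and best['side']:
        X,e=tri([ray(c,px(c,best[c][0]['location'])) for c in best]); print('   ',np.round(X,4),np.round(e,4))
a=cv2.imread('pics/scene0.png'); b=cv2.imread('pics/side0.png')
cv2.imwrite('pics/c1.png',np.hstack([cv2.resize(a[180:320,230:440],(780,520),interpolation=cv2.INTER_CUBIC)]))
cv2.imwrite('pics/c2.png',cv2.resize(b[150:310,190:400],(780,594),interpolation=cv2.INTER_CUBIC))
cv2.imwrite('pics/c3.png',cv2.resize(a[290:340,235:350],(780,340),interpolation=cv2.INTER_CUBIC))
print(sense()['time_s'])
E
```

```text
press scene [([364.3, 261.1], 0.95)]
press side [([268.7, 270.3], 0.61)]
    [ 0.5733  0.028  -0.0024] [0.0006 0.0006]
hinge scene [([404.8, 222.6], 0.69)]
hinge side [([214.5, 266.9], 0.92)]
    [0.6114 0.1526 0.0702] [0.0003 0.0003]
bar_end scene [([342.6, 190.8], 0.69), ([289.5, 321.1], 0.57)]
bar_end side [([296.4, 165.6], 0.56), ([366.5, 222.4], 0.31)]
    [ 0.5523 -0.0582  0.2411] [0.0006 0.0006]
pin scene [([344.6, 243.9], 0.54)]
pin side [([292.3, 230.9], 0.64)]
    [ 0.5529 -0.0383  0.0816] [0.0008 0.0008]
clip scene [([255.8, 364.5], 0.91), ([132.9, 321.1], 0.77), ([206.3, 317.0], 0.75), ([260.0, 313.3], 0.69)]
clip side [([372.7, 217.5], 0.93), ([430.3, 263.1], 0.56), ([413.6, 216.6], 0.52), ([362.6, 193.3], 0.52)]
    [ 0.5462 -0.375  -0.056 ] [0.0128 0.0128]
clip_grip scene [([181.1, 253.7], 0.97), ([91.7, 312.2], 0.97), ([292.2, 322.1], 0.89), ([224.3, 385.9], 0.87)]
clip_grip side [([339.3, 205.9], 0.92), ([421.8, 200.1], 0.64), ([380.4, 175.7], 0.59)]
    [ 0.4412 -0.2825  0.1141] [0.1291 0.1291]
clip_bulge scene [([252.4, 308.3], 0.87), ([260.5, 362.3], 0.78), ([135.
[... 385 characters left out ...]
16.8], 0.48), ([370.4, 226.4], 0.39)]
    [ 0.622  -0.3146  0.0417] [0.0727 0.0727]
cigar_a scene [([259.2, 272.4], 0.71), ([402.1, 222.1], 0.57)]
cigar_a side [([375.0, 221.4], 0.61), ([380.8, 248.0], 0.58), ([155.4, 375.5], 0.37)]
    [ 0.4418 -0.226   0.053 ] [0.0007 0.0007]
spare_pin scene [([328.6, 340.4], 0.72)]
spare_pin side [([308.3, 207.4], 0.66)]
    [ 0.6694 -0.2507 -0.0038] [0.0022 0.0022]
ring_gauge scene [([419.5, 195.5], 0.41)]
ring_gauge side [([154.1, 375.9], 0.79), ([382.5, 247.3], 0.59)]
    [0.5307 0.3874 0.0124] [0.0028 0.0028]
gauge scene [([391.7, 192.5], 0.86)]
gauge side [([384.0, 249.9], 0.73), ([198.6, 389.9], 0.66)]
    [0.4351 0.0647 0.1579] [0.1539 0.1539]
1.35
```

View pics/c1.png

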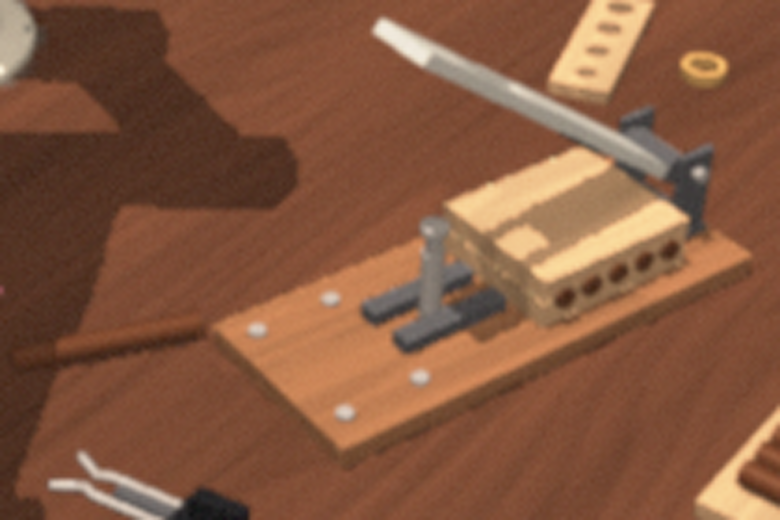

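View pics/c2.png

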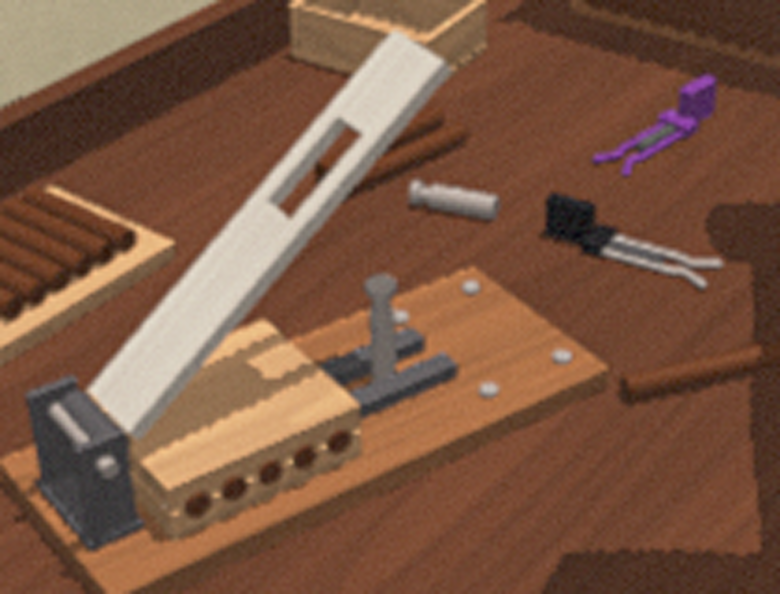

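View pics/c3.png

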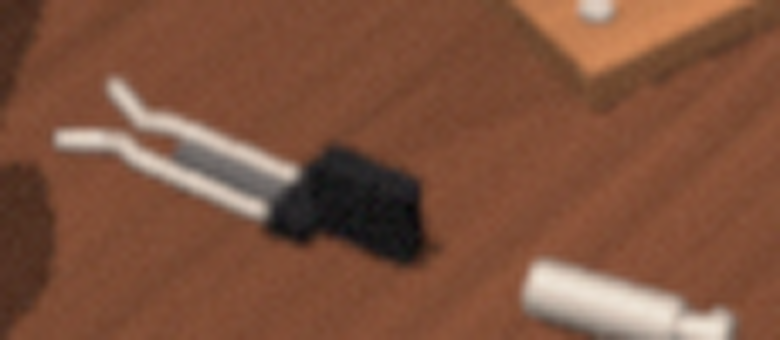

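```bash
python3 - <<'E'
from h import *
from scipy.optimize import least_squares
# board top corners z=18mm: local (-75,-200),(75,-200),(75,160)  + hinge, pin
kc={c:get_calibration(c) for c in('scene','side')}
obs=[('scene',(287.1,268.9)),('scene',(322.9,300.8)),('scene',(431.9,250)),('side',(317.1,222.7)),('side',(353.4,250.2))]
for c,p in obs: print(c,p,np.round(atz(c,p,0.018),4))
def W(q,l): 
    c,s=np.cos(q[2]),np.sin(q[2]); return np.array([q[0]+c*l[0]-s*l[1],q[1]+s*l[0]+c*l[1],l[2]])
L=[(-.075,-.2,.018),(.075,-.2,.018),(.075,.16,.018),None,None]
# side view: left corner (317) is the far corner(+x), right is -x
L[3]=(.075,-.2,.018);L[4]=(-.075,-.2,.018)
obs+= [('scene',(404.8,222.6)),('side',(214.5,266.9))]; L+=[(0,.125,.074)]*2
def f(q): return np.concatenate([proj(c,W(q,l),kc[c])-p for (c,p),l in zip(obs,L)])
r=least_squares(f,[.573,.028,-.3],x_scale=[.01,.01,.1]); print(np.round(r.x,4),np.degrees(r.x[2]),np.round(r.fun.reshape(-1,2),1))
q=r.x; h=W(q,(0,.125,.074)); u=W(q,(0,-.075,.074))-W(q,(0,.125,.074)); u/=np.linalg.norm(u)
print('hinge',h,'dir to free end',u)
P=np.array([.5529,-.0383]); print('pin r,lat',(P-h[:2])@u[:2],np.cross(u[:2],P-h[:2]))
B=np.array([.5523,-.0582,.2411]); print('bar_end r',np.hypot((B-h)[:2]@u[:2],B[2]-.074),np.degrees(np.arctan2(B[2]-.074,(B-h)[:2]@u[:2])))
G,e=tri([ray('scene',(292.2,322.1)),ray('side',(341.5,207.5))]);print('grip',G,e)
Gs=atz('scene',(292.2,322.1),.02); Gd=atz('side',(340,206.5),.02);print(Gs,Gd)
Bs=atz('scene',(252.4,308.3),.003);Bd=atz('side',(375.1,221.7),.003); print('bulge',Bs,Bd,np.linalg.norm(Bs-Gs))
d=(Bs+Bd)/2-G;print('yaw',np.degrees(np.arctan2(d[1],d[0])))
print(np.degrees(np.arctan2(u[1],u[0])))
E
```

```text
scene (287.1, 268.9) [ 0.4548 -0.1427  0.018 ]
scene (322.9, 300.8) [ 0.5949 -0.1787  0.018 ]
scene (431.9, 250) [0.6979 0.1573 0.018 ]
side (317.1, 222.7) [ 0.5852 -0.176   0.018 ]
side (353.4, 250.2) [ 0.4439 -0.1331  0.018 ]
[ 0.5767  0.0327 -0.2871] -16.44792526295229 [[-0.8 -2. ]
 [-1.4 -0.2]
 [ 0.  -1.9]
 [-1.1 -1.6]
 [-0.4 -1.6]
 [ 0.3 -1.1]
 [-0.6 -1.6]]
hinge [0.61214212 0.15254982 0.074     ] dir to free end [-0.28314378 -0.95907747  0.        ]
pin r,lat 0.1998137994456058 -0.0027798439366559166
bar_end r 0.27552455466386233 37.33538242501319
grip [ 0.58055526 -0.27623168  0.01633533] [np.float64(0.003220928696414588), np.float64(0.003220928696414891)]
[ 0.58573317 -0.27731311  0.02      ] [ 0.58117377 -0.27535555  0.02      ]
bulge [ 0.47454993 -0.28811653  0.003     ] [ 0.47746239 -0.29130146  0.003     ] 0.11299304639619176
yaw -172.65457271765865
-106.44792526295227<stdin>:17: DeprecationWarning: Arrays of 2-dimensional vectors are deprecated. Use arrays of 3-dimensional vectors instead. (deprecated in NumPy 2.0)
```

```bash
python3 - <<'E'
from h import *
for z in (.15,.25): print(atz('scene',(122,318),z),atz('scene',(262,397),z))
print(atz('side',(345,80),.2), atz('side',(436,168),0.0),atz('side',(348,150),0))
E
python3 -m inch '[{"fingers":0,"delta_pos":[0,0,-4],"spin":0},{"fingers":0,"delta_pos":[0,0,-8],"spin":0},{"fingers":0,"delta_pos":[-10,7.5,-8],"spin":-20},{"fingers":0,"delta_pos":[-10,7.5,-8],"spin":-20},{"fingers":0,"delta_pos":[-20,15,-8],"spin":-51.2},{"fingers":0,"delta_pos":[-20,15,-8],"spin":-51.2},{"fingers":0,"delta_pos":[-20,15,-8],"spin":-51.2}]'
```

```text
[ 0.42044618 -0.56527406  0.15      ] [ 0.74188828 -0.53288588  0.15      ]
[ 0.52254707 -0.61372548  0.25      ] [ 0.79757977 -0.58601346  0.25      ]
[ 0.87353778 -0.7207244   0.2       ] [ 0.48513295 -0.68324662  0.        ] [ 0.78672339 -0.62346448  0.        ]
time_s: 2.05
tcp_pos: [0.3668, -0.3609, 0.3029]
ee_rot: [[-0.411, -0.912, 0.001], [-0.912, 0.411, -0.0], [0.0, -0.001, -1.0]]
wrist_force: [0.8, 0.9, -0.7]
gripper_width: 0.449
```

```bash
python3 -m inch '[{"fingers":0,"delta_pos":[-36,-4.2,0],"spin":-8},{"fingers":0,"delta_pos":[-36,-4.2,0],"spin":-8},{"fingers":0,"delta_pos":[-36,-4.2,0],"spin":-8},{"fingers":0,"delta_pos":[-36,-4.2,0],"spin":-8},{"fingers":0,"delta_pos":[-36,-4.2,0],"spin":-8},{"fingers":0,"delta_pos":[-36,-4.2,0],"spin":-8},{"fingers":0,"delta_pos":[-36,-4.2,0],"spin":-8},{"fingers":0,"delta_pos":[-36,-4.2,0],"spin":-8},{"fingers":0,"delta_pos":[-36,-4.2,2],"spin":-8},{"fingers":0,"delta_pos":[-36,-4.2,2],"spin":-8}]'
python3 - <<'E'
from h import *
print(sense()['wrist_force'])
a=snap('scene','s1');b=snap('side','d1')
cv2.imwrite('pics/m1.png',np.vstack([cv2.resize(a[120:320,230:450],(528,480)),])); 
x=np.hstack([cv2.resize(a[100:320,240:460],(400,400)),cv2.resize(b[80:300,180:400],(400,400))])
cv2.imwrite('pics/m1.png',x[:,:,::-1])
E
```

```text
time_s: 3.05
tcp_pos: [0.5527, -0.0523, 0.2799]
ee_rot: [[-0.285, -0.959, -0.006], [-0.959, 0.285, 0.0], [0.002, 0.006, -1.0]]
wrist_force: [-0.2, -0.3, -0.8]
gripper_width: 0.009
[-0.15143033 -0.29535676 -0.83812322]
```

View pics/m1.png

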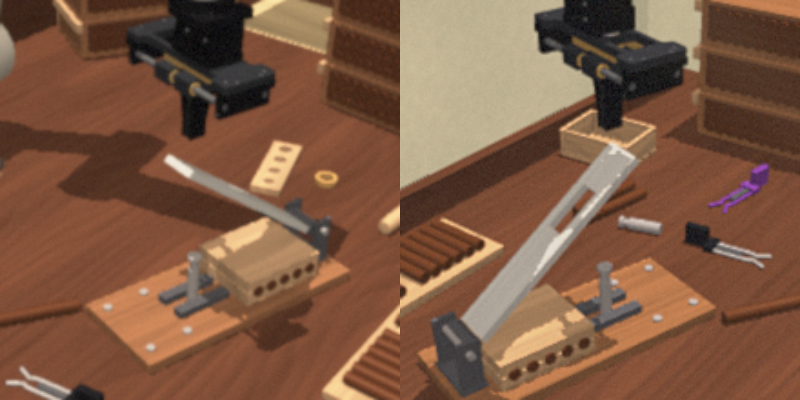

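```bash
python3 -m inch '[{"fingers":0,"delta_pos":[0,0,3],"spin":0},{"fingers":0,"delta_pos":[0.1,0,4],"spin":0},{"fingers":0,"delta_pos":[0.5,0,5],"spin":0},{"fingers":0,"delta_pos":[1.2,0,6],"spin":0},{"fingers":0,"delta_pos":[1.9,0,7.2],"spin":0}]'
python3 - <<'E'
from h import *
a=snap('scene','s2');b=snap('side','d2')
x=np.hstack([cv2.resize(a[100:320,240:460],(400,400)),cv2.resize(b[80:300,180:400],(400,400))])
cv2.imwrite('pics/m2.png',x[:,:,::-1])
E
```

```text
time_s: 3.65
tcp_pos: [0.549, -0.0716, 0.2109]
ee_rot: [[-0.285, -0.958, 0.002], [-0.958, 0.285, 0.0], [-0.001, -0.002, -1.0]]
wrist_force: [-0.8, 0.9, 1.6]
gripper_width: 0.005
```

View pics/m2.png

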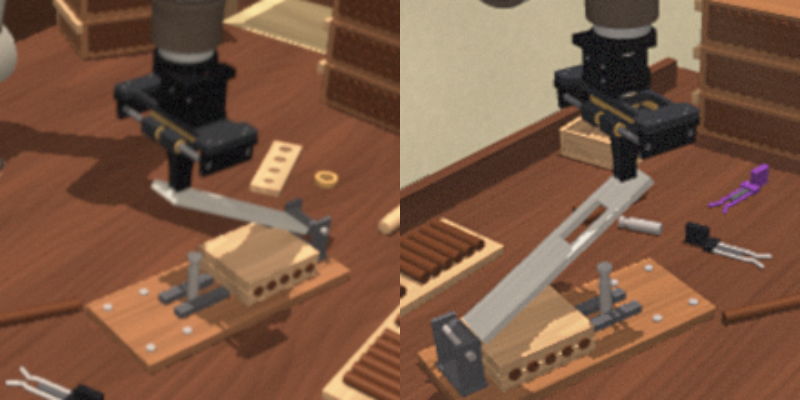

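```bash
python3 -m inch '[{"fingers":0,"delta_pos":[0.6,0,1.1],"spin":0},{"fingers":0,"delta_pos":[1.1,0,2.1],"spin":0},{"fingers":0,"delta_pos":[1.6,0,3.2],"spin":0},{"fingers":0,"delta_pos":[2,0,4.2],"spin":0},{"fingers":0,"delta_pos":[2.4,0,5.4],"spin":0},{"fingers":0,"delta_pos":[2.7,0,6.5],"spin":0},{"fingers":0,"delta_pos":[3,0,7.6],"spin":0},{"fingers":0,"delta_pos":[3.2,0,8.7],"spin":0},{"fingers":0,"delta_pos":[3.4,0,10],"spin":0},{"fingers":0,"delta_pos":[3.5,0,11],"spin":0},{"fingers":0,"delta_pos":[3.5,0,11],"spin":0}]'
python3 - <<'E'
from h import *
a=snap('scene','s3');b=snap('side','d3')
x=np.hstack([cv2.resize(a[100:320,240:460],(400,400)),cv2.resize(b[120:340,180:400],(400,400))])
cv2.imwrite('pics/m3.png',x[:,:,::-1])
E
```

```text
time_s: 4.85
tcp_pos: [0.537, -0.1046, 0.0985]
ee_rot: [[-0.286, -0.958, -0.005], [-0.958, 0.286, 0.0], [0.001, 0.005, -1.0]]
wrist_force: [0.2, 0.8, -0.3]
gripper_width: 0.007
```

View pics/m3.png

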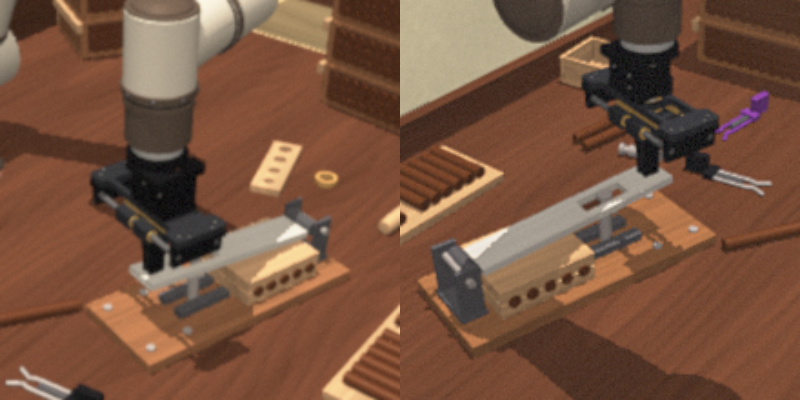

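```bash
python3 -m inch '[{"fingers":0,"delta_pos":[0,0,0.5],"spin":0},{"fingers":0,"delta_pos":[0,0,1.0],"spin":0},{"fingers":0,"delta_pos":[0,0,1.4],"spin":0},{"fingers":0,"delta_pos":[0,0,1.7],"spin":0},{"fingers":0,"delta_pos":[0,0,2.0],"spin":0},{"fingers":0,"delta_pos":[0,0,2.2],"spin":0},{"fingers":0,"delta_pos":[0,0,2.2],"spin":0}]'
python3 -m inch '[{"fingers":0,"delta_pos":[0,0,0.1],"spin":0},{"fingers":0,"delta_pos":[0,0,0.2],"spin":0},{"fingers":0,"delta_pos":[0,0,0.2],"spin":0}]'
```

```text
time_s: 5.65
tcp_pos: [0.5385, -0.1043, 0.0781]
ee_rot: [[-0.286, -0.958, -0.001], [-0.958, 0.286, 0.0], [0.0, 0.001, -1.0]]
wrist_force: [-0.2, 0.5, -0.3]
gripper_width: 0.009
time_s: 5.95
tcp_pos: [0.5385, -0.1044, 0.0764]
ee_rot: [[-0.285, -0.958, -0.0], [-0.958, 0.285, 0.0], [0.0, 0.001, -1.0]]
wrist_force: [-0.4, -0.4, 0.3]
gripper_width: 0.002
```

```bash
python3 -m inch '[{"fingers":0,"delta_pos":[0,0,0.1],"spin":0},{"fingers":0,"delta_pos":[0,0,0.2],"spin":0},{"fingers":0,"delta_pos":[0,0,0.2],"spin":0}]'
python3 -m inch '[{"fingers":0,"delta_pos":[0,0,0.1],"spin":0},{"fingers":0,"delta_pos":[0,0,0.2],"spin":0},{"fingers":0,"delta_pos":[0,0,0.2],"spin":0}]'

```

```text
time_s: 6.25
tcp_pos: [0.5387, -0.1044, 0.0745]
ee_rot: [[-0.285, -0.958, -0.0], [-0.958, 0.285, 0.0], [-0.0, 0.0, -1.0]]
wrist_force: [-0.2, 0.6, 0.2]
gripper_width: 0.004
time_s: 6.55
tcp_pos: [0.5387, -0.1044, 0.0743]
ee_rot: [[-0.285, -0.959, 0.0], [-0.959, 0.285, -0.0], [0.0, -0.0, -1.0]]
wrist_force: [-4.6, 1.8, 12.2]
gripper_width: 0.004
```

```bash
python3 -m inch '[{"fingers":0,"delta_pos":[0,0,-3],"spin":0},{"fingers":0,"delta_pos":[0,0,-8],"spin":0},{"fingers":0,"delta_pos":[0,0,-13],"spin":0},{"fingers":0,"delta_pos":[0,0,-13],"spin":0}]'
python3 - <<'E'
from h import *
a=snap('scene','s4');b=snap('side','d4');w=snap('wrist','w4')
k=get_calibration('wrist')
np.savez('w4.npz',K=k['K'],T=k['T'])
x=np.hstack([cv2.resize(a[160:320,260:440],(400,356)),cv2.resize(b[180:340,180:360],(400,356))])
cv2.imwrite('pics/m4.png',x[:,:,::-1])
E
```

```text
time_s: 6.95
tcp_pos: [0.5435, -0.1048, 0.2105]
ee_rot: [[-0.284, -0.959, 0.017], [-0.959, 0.284, -0.001], [-0.004, -0.016, -1.0]]
wrist_force: [1.6, -0.0, 1.0]
gripper_width: 0.007
```

View pics/m4.png

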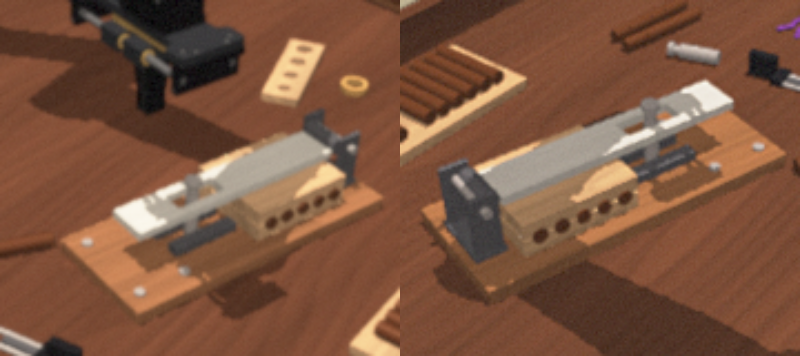

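View pics/w4.png

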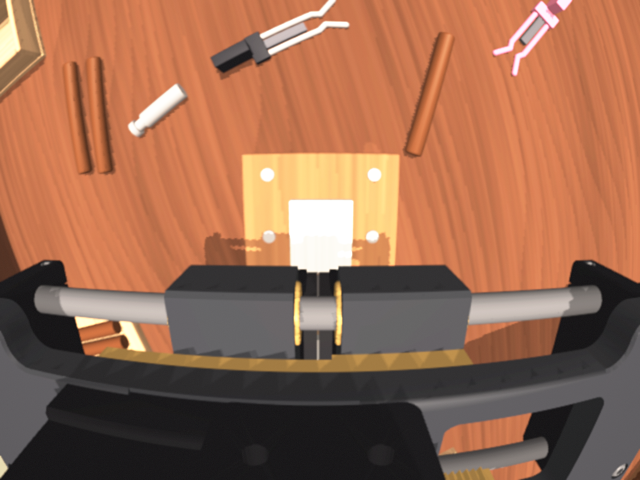

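```bash
python3 - <<'E'
from h import *
z=np.load('w4.npz');k={'K':z['K'],'T':z['T']}
h=np.array([.61214,.15255]);u=np.array([-.28314,-.95908]);n=np.array([.95908,-.28314])
def rl(P): d=P[:2]-h; return np.round([d@u,d@n],4)
for p in [(289,200),(353,200)]: print('bar end',rl(atz('wrist',p,.074,k)))
for p in [(243,154),(398,154)]: print('board corner',rl(atz('wrist',p,.018,k)),'expect .325 +-.075')
for nme,p,zz in [('grip back top',(214,62),.036),('grip front',(258,46),.02),('tipL',(333,3),.003),('tipR',(347,24),.003),('spare',(158,112),.009)]: print(nme,np.round(atz('wrist',p,zz,k),4))
# scene pin head
for c in('scene','side'):
    r=spot_point(c,'pin'); print(c,[(px(c,q['location']).round(1),round(q['conf'],2)) for q in r[:3]], [rl(atz(c,px(c,q['location']),.074)) for q in r[:1]])
E
python3 - <<'E'
import cv2
a=cv2.imread('pics/w4.png');cv2.imwrite('pics/w4c.png',cv2.resize(a[0:100,190:370],(800,444),interpolation=cv2.INTER_CUBIC))
E
```

```text
bar end [0.2922 0.025 ]
bar end [ 0.2921 -0.0256]
board corner [0.3282 0.0722] expect .325 +-.075
board corner [ 0.3281 -0.0731] expect .325 +-.075
grip back top [ 0.5859 -0.2717  0.036 ]
grip front [ 0.5451 -0.2771  0.02  ]
tipL [ 0.4635 -0.3048  0.003 ]
tipR [ 0.4571 -0.279   0.003 ]
spare [ 0.6615 -0.2532  0.009 ]
scene [(array([344.1, 245.4]), 0.53)] [array([ 0.1985, -0.0069])]
side [] []
```

View pics/w4c.png

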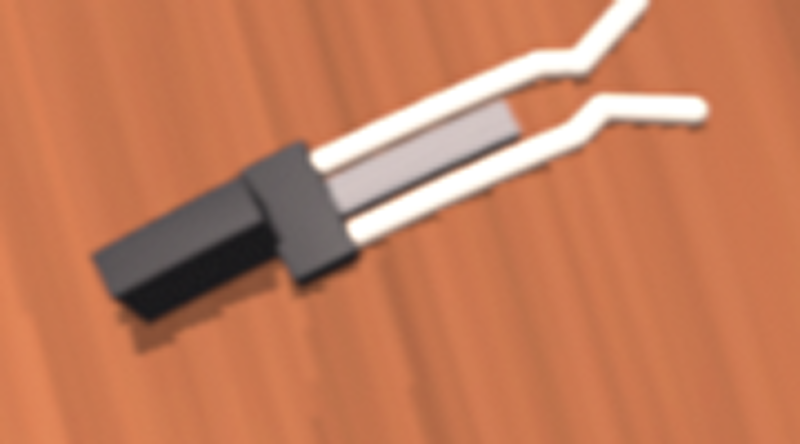

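```bash
python3 - <<'E'
from h import *
z=np.load('w4.npz');k={'K':z['K'],'T':z['T']}
f=lambda p,zz: atz('wrist',(190+p[0]/4.444,p[1]/4.444),zz,k)
G=f((180,241),.036);N=f((515,118),.006);B=f((585,84),.003)
Gb=(f((93,258),.036)+f((118,298),.036))/2;Gf=(f((245,180),.036)+f((265,230),.036))/2
for n,a in(('G',G),('N',N),('B',B),('Gb',Gb),('Gf',Gf)):print(n,np.round(a,4))
print(np.linalg.norm((N-G)[:2]),'exp .077',np.linalg.norm((B-G)[:2]),'exp .096',np.linalg.norm(Gf-Gb),'.036')
for a in (N,B): d=a-G;print(np.degrees(np.arctan2(d[1],d[0])))
d=Gf-Gb;print(np.degrees(np.arctan2(d[1],d[0])))
s=sense();print(s['tcp_pos'],s['joints'])
E
```

```text
G [ 0.5695 -0.2733  0.036 ]
N [ 0.4965 -0.2864  0.006 ]
B [ 0.4793 -0.2909  0.003 ]
Gb [ 0.5863 -0.2713  0.036 ]
Gf [ 0.553  -0.2753  0.036 ]
0.07421715162949885 exp .077 0.09195356569817256 exp .096 0.03356860410727463 .036
-169.82347835136144
-168.9476617053711
-173.17736040426882
[ 0.53778776 -0.10443789  0.20088306] [ 5.95504477e+00  1.56298561e+01 -1.22435128e+01 -2.77045901e-02
 -6.23086974e+01 -2.25356171e+01]
```

```bash
python3 -m inch '[{"fingers":4,"delta_pos":[3,0.7,0],"spin":-8.5},{"fingers":4,"delta_pos":[6,1.4,0],"spin":-17},{"fingers":4,"delta_pos":[9,2,0],"spin":-25},{"fingers":4,"delta_pos":[12,2.5,0],"spin":-33},{"fingers":4,"delta_pos":[15,3,0],"spin":-41},{"fingers":4,"delta_pos":[18,3.7,0],"spin":-49},{"fingers":4,"delta_pos":[21.4,4.4,0],"spin":-57},{"fingers":4,"delta_pos":[21.4,4.4,0],"spin":-65},{"fingers":4,"delta_pos":[21.4,4.4,0],"spin":-73},{"fingers":4,"delta_pos":[21.4,4.4,0],"spin":-81},{"fingers":4,"delta_pos":[21.4,4.4,0],"spin":-89},{"fingers":4,"delta_pos":[21.4,4.4,0],"spin":-97},{"fingers":4,"delta_pos":[21.4,4.4,0],"spin":-105},{"fingers":4,"delta_pos":[21.4,4.4,0],"spin":-113},{"fingers":4,"delta_pos":[21.4,4.4,0],"spin":-115.5},{"fingers":4,"delta_pos":[21.4,4.4,0],"spin":-115.5}]'
python3 - <<'E'
from h import *
s=sense();k=get_calibration('wrist');np.savez('w5.npz',K=k['K'],T=k['T']);w=snap('wrist','w5')
s=sense();print(s['joints'],s['tcp_pos'])
for t in('clip_grip','clip_bulge','clip_nose'):
    for q in spot_point('wrist',t)[:2]: print(t,px(0,q['location']),q['conf'])
E
```

```text
time_s: 8.8
tcp_pos: [0.4349, -0.2968, 0.2009]
ee_rot: [[0.988, 0.155, -0.003], [0.155, -0.988, 0.001], [-0.003, -0.002, -1.0]]
wrist_force: [-0.5, 0.4, 0.4]
gripper_width: 0.459
[-1.66460077e+01  1.35623624e+01 -1.50724174e+01 -3.15616303e-03
 -6.15294411e+01  1.15506086e+02] [ 0.43499839 -0.29683327  0.20114245]
clip_grip [472.192 259.104] 0.92
clip_grip [529.792  96.48 ] 0.82
clip_bulge [443.008  67.584] 0.9
clip_bulge [377.792 246.816] 0.67
clip_nose [455.424  72.   ] 0.88
clip_nose [316.928 146.592] 0.62
```

View pics/w5.png

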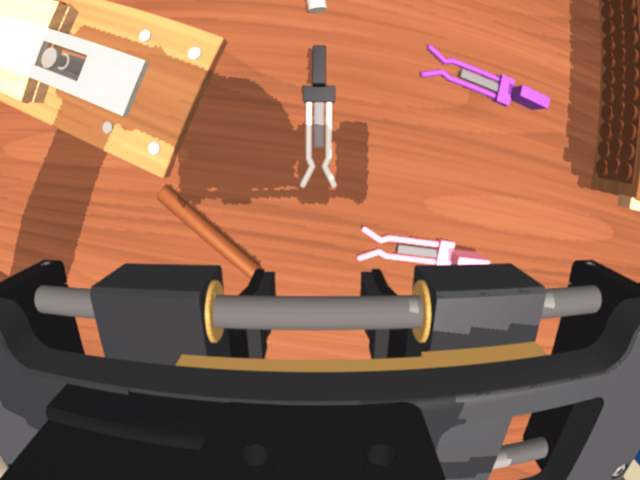

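```bash
python3 - <<'E'
from h import *
a=cv2.imread('pics/w5.png');cv2.imwrite('pics/w5c.png',cv2.resize(a[30:200,260:380],(565,800//1)[:2] if 0 else (424,600),interpolation=cv2.INTER_CUBIC))
E
```

```text
(no output)
```

View pics/w5c.png

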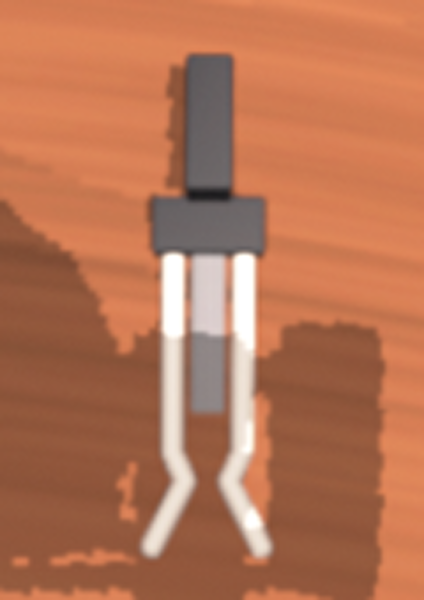

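```bash
python3 - <<'E'
from h import *
z=np.load('w5.npz');k={'K':z['K'],'T':z['T']}
g=lambda c,r,zz: atz('wrist',(c,r),zz,k)[:2]
Gb=g(319.2,45.6,.036);Gf=g(319.3,83.2,.036);N=g(318.6,146.6,.006);B=g(318.6,166.4,.003);T=g(318.6,187,.003)
for n,a in zip('Gb Gf N B T'.split(),(Gb,Gf,N,B,T)): print(n,np.round(a,4))
d=N-Gb;e=d/np.linalg.norm(d);print('yaw',np.degrees(np.arctan2(e[1],e[0])))
for a,x in((Gb,-100),(Gf,-64),(N,-7),(B,12),(T,33)): print(np.round(a-e*x/1000,4))
E
```

```text
Gb [ 0.5895 -0.2751]
Gf [ 0.5553 -0.2806]
N [ 0.4994 -0.2888]
B [ 0.4804 -0.2918]
T [ 0.4605 -0.295 ]
yaw -171.34722190611384
[ 0.4907 -0.2901]
[ 0.492  -0.2902]
[ 0.4925 -0.2899]
[ 0.4923 -0.29  ]
[ 0.4932 -0.29  ]
```

```bash
python3 -m inch '[{"fingers":4,"delta_pos":[4,0.1,3],"spin":0.3},{"fingers":4,"delta_pos":[8,0.2,6],"spin":0.3},{"fingers":4,"delta_pos":[12,0.2,9],"spin":0.3},{"fingers":4,"delta_pos":[14.1,0.2,11.5],"spin":0.3},{"fingers":4,"delta_pos":[14.1,0.2,14],"spin":0.3},{"fingers":4,"delta_pos":[14.1,0.2,14],"spin":0.3}]'
python3 - <<'E'
from h import *
a=snap('scene','s6');b=snap('side','d6');w=snap('wrist','w6')
x=np.hstack([cv2.resize(a[230:350,210:350],(400,343)),cv2.resize(b[130:250,290:430],(400,343))])
cv2.imwrite('pics/m6.png',x[:,:,::-1])
print(sense()['tcp_pos'])
E
```

```text
time_s: 9.6
tcp_pos: [0.5726, -0.2759, 0.0577]
ee_rot: [[0.989, 0.149, -0.009], [0.149, -0.989, 0.003], [-0.009, -0.004, -1.0]]
wrist_force: [-1.6, -0.3, -1.2]
gripper_width: 0.462
[ 0.57559155 -0.2775641   0.06378477]
```

View pics/m6.png

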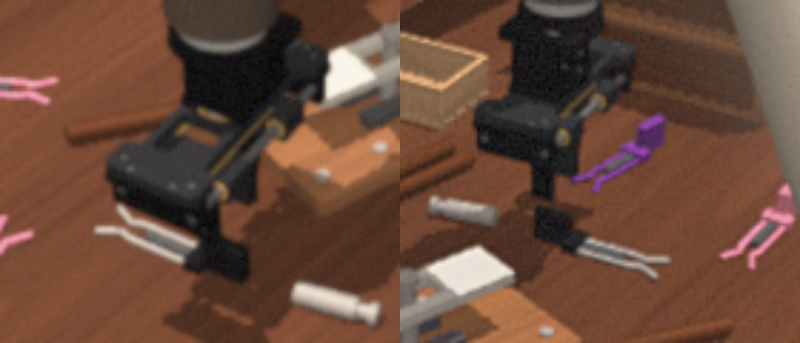

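View pics/w6.png

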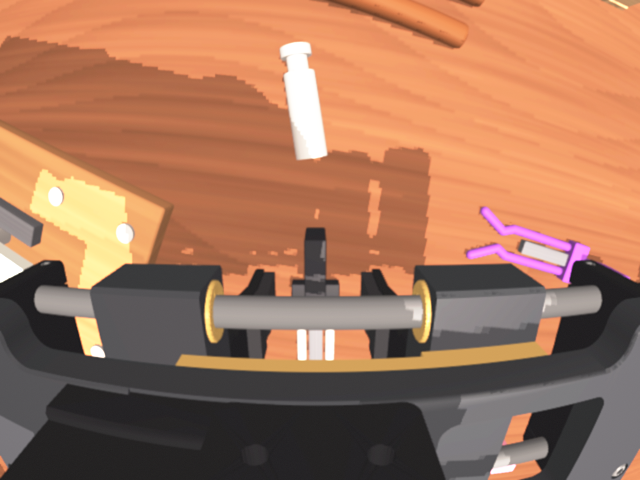

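```bash
python3 -m inch '[{"fingers":4,"delta_pos":[0,0,2],"spin":0},{"fingers":4,"delta_pos":[0,0,4],"spin":0},{"fingers":4,"delta_pos":[0,0,5.2],"spin":0},{"fingers":4,"delta_pos":[0,0,5.4],"spin":0},{"fingers":4,"delta_pos":[0,0,5.4],"spin":0}]'
python3 -m inch '[{"fingers":0,"delta_pos":[0,0,0],"spin":0},{"fingers":0,"delta_pos":[0,0,0],"spin":0},{"fingers":0,"delta_pos":[0,0,0],"spin":0},{"fingers":0,"delta_pos":[0,0,0],"spin":0},{"fingers":0,"delta_pos":[0,0,0],"spin":0}]'
```

```text
time_s: 10.25
tcp_pos: [0.5756, -0.2775, 0.0095]
ee_rot: [[0.989, 0.15, 0.001], [0.15, -0.989, -0.001], [0.001, 0.001, -1.0]]
wrist_force: [-0.6, -0.2, 0.5]
gripper_width: 0.46
time_s: 10.75
tcp_pos: [0.5753, -0.2771, 0.0089]
ee_rot: [[0.989, 0.15, 0.0], [0.15, -0.989, -0.0], [0.0, 0.0, -1.0]]
wrist_force: [-0.2, 0.6, 2.4]
gripper_width: 0.133
```

```bash
python3 -m inch '[{"fingers":0,"delta_pos":[0,0,-2],"spin":0},{"fingers":0,"delta_pos":[0,0,-5],"spin":0},{"fingers":0,"delta_pos":[0,0,-9],"spin":0},{"fingers":0,"delta_pos":[0,0,-13],"spin":8},{"fingers":0,"delta_pos":[-1,-1.4,-15],"spin":16},{"fingers":0,"delta_pos":[-2,-2.8,-15],"spin":24},{"fingers":0,"delta_pos":[-3,-4.2,-15],"spin":32},{"fingers":0,"delta_pos":[-4,-5.6,-15],"spin":40},{"fingers":0,"delta_pos":[-5,-7,-15],"spin":48},{"fingers":0,"delta_pos":[-5.6,-8.4,-15],"spin":56},{"fingers":0,"delta_pos":[-5.6,-8.4,-15],"spin":64},{"fingers":0,"delta_pos":[-5.6,-8.4,-15],"spin":72},{"fingers":0,"delta_pos":[-5.6,-8.4,-15],"spin":80},{"fingers":0,"delta_pos":[-5.6,-8.4,-15],"spin":88},{"fingers":0,"delta_pos":[-5.6,-8.4,-15],"spin":96},{"fingers":0,"delta_pos":[-5.6,-8.4,-15],"spin":104},{"fingers":0,"delta_pos":[-5.6,-8.4,-15],"spin":112},{"fingers":0,"delta_pos":[-5.6,-8.4,-15],"spin":115.1},{"fingers":0,"delta_pos":[-5.6,-8.4,-15],"spin":115.1},{"fingers":0,"delta_pos":[-5.6,-8.4,-15],"spin":115.1}]'
python3 - <<'E'
from h import *
s=sense();print(s['joints'],s['wrist_force'])
a=snap('scene','s7');b=snap('side','d7');w=snap('wrist','w7')
x=np.hstack([cv2.resize(a[170:330,230:410],(400,356)),cv2.resize(b[130:290,250:430],(400,356))])
cv2.imwrite('pics/m7.png',x[:,:,::-1])
E
```

```text
time_s: 12.75
tcp_pos: [0.507, -0.2024, 0.1584]
ee_rot: [[-0.283, -0.959, -0.0], [-0.959, 0.283, 0.0], [0.0, 0.0, -1.0]]
wrist_force: [0.5, -0.3, -1.5]
gripper_width: 0.135
[-4.74667249e+00  1.76459973e+01 -1.60592552e+01 -3.93361203e-03
 -5.63193328e+01 -1.16608423e+01] [ 0.53332113 -0.34967137 -1.50225969]
```

View pics/m7.png

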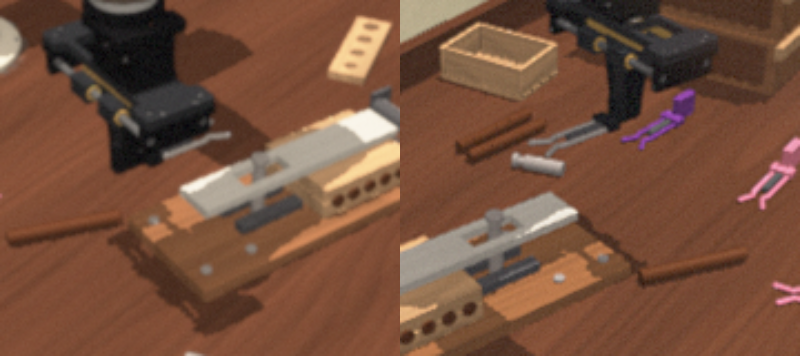

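View pics/w7.png

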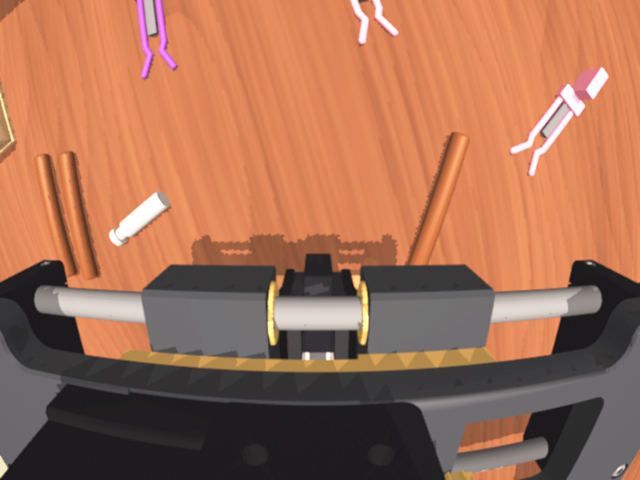

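```bash
python3 -m inch '[{"fingers":0,"delta_pos":[0,0,2],"spin":0},{"fingers":0,"delta_pos":[0,0,4],"spin":0},{"fingers":0,"delta_pos":[0,0,6],"spin":0},{"fingers":0,"delta_pos":[0,0,7],"spin":0},{"fingers":0,"delta_pos":[0,0,7.2],"spin":0},{"fingers":0,"delta_pos":[0,0,7.3],"spin":0},{"fingers":0,"delta_pos":[0,0,7.3],"spin":0}]'
python3 - <<'E'
from h import *
a=snap('scene','s8');b=snap('side','d8')
x=np.hstack([cv2.resize(a[200:300,280:400],(400,333),interpolation=cv2.INTER_CUBIC),cv2.resize(b[170:270,250:370],(400,333),interpolation=cv2.INTER_CUBIC)])
cv2.imwrite('pics/m8.png',x[:,:,::-1])
s=sense();print(s['tcp_pos'],s['wrist_force'])
E
```

```text
time_s: 13.6
tcp_pos: [0.5079, -0.2026, 0.0864]
ee_rot: [[-0.283, -0.959, 0.002], [-0.959, 0.283, -0.0], [-0.0, -0.002, -1.0]]
wrist_force: [-0.6, 0.1, -0.2]
gripper_width: 0.137
[ 0.50781604 -0.20256094  0.08645719] [ 0.14386503  0.75680103 -1.34723537]
```

View pics/m8.png

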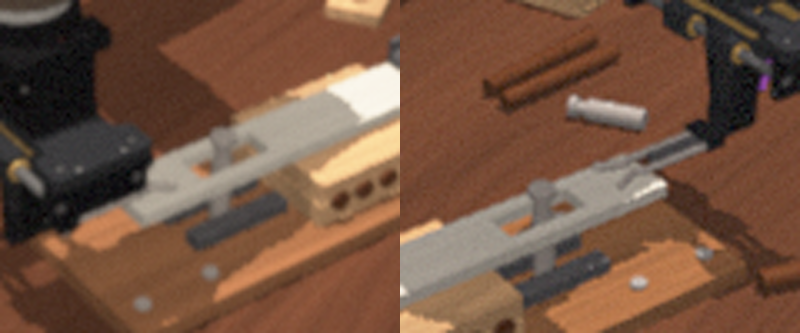

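```bash
python3 -m inch '[{"fingers":0,"delta_pos":[-1,0,0.1],"spin":0},{"fingers":0,"delta_pos":[-2,0,0.1],"spin":0},{"fingers":0,"delta_pos":[-3,0,0.1],"spin":0},{"fingers":0,"delta_pos":[-4,0,0.1],"spin":0},{"fingers":0,"delta_pos":[-5,0,0.1],"spin":0},{"fingers":0,"delta_pos":[-5.5,0,0.1],"spin":0},{"fingers":0,"delta_pos":[-5.5,0,0.1],"spin":0}]'
python3 - <<'E'
from h import *
a=snap('scene','s9');b=snap('side','d9')
x=np.hstack([cv2.resize(a[200:300,280:400],(400,333),interpolation=cv2.INTER_CUBIC),cv2.resize(b[170:270,250:370],(400,333),interpolation=cv2.INTER_CUBIC)])
cv2.imwrite('pics/m9.png',x[:,:,::-1])
s=sense();print(s['tcp_pos'],s['wrist_force'])
E
```

```text
time_s: 14.4
tcp_pos: [0.5231, -0.1489, 0.0846]
ee_rot: [[-0.282, -0.959, 0.0], [-0.959, 0.282, -0.0], [0.0, -0.0, -1.0]]
wrist_force: [-0.4, -0.1, -1.5]
gripper_width: 0.136
[ 0.52272503 -0.14960245  0.08449745] [-0.48605768 -0.32095303 -0.21199986]
```

View pics/m9.png

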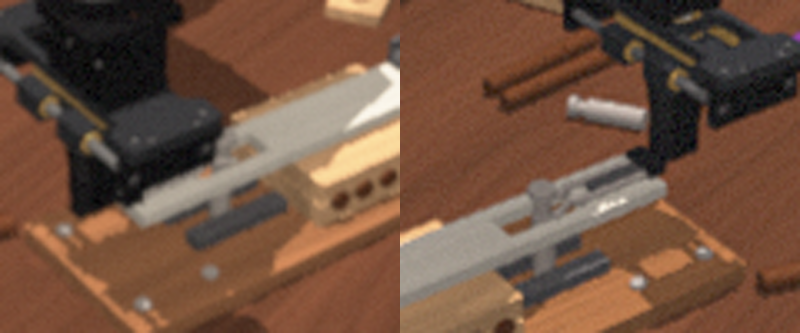

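```bash
for i in 1; do python3 -m inch '[{"fingers":0,"delta_pos":[-0.3,0,0],"spin":0},{"fingers":0,"delta_pos":[-0.5,0,0],"spin":0},{"fingers":0,"delta_pos":[-0.5,0,0],"spin":0}]'; done
python3 -m inch '[{"fingers":0,"delta_pos":[-0.3,0,0],"spin":0},{"fingers":0,"delta_pos":[-0.5,0,0],"spin":0},{"fingers":0,"delta_pos":[-0.5,0,0],"spin":0}]'
python3 -m inch '[{"fingers":0,"delta_pos":[-0.3,0,0],"spin":0},{"fingers":0,"delta_pos":[-0.5,0,0],"spin":0},{"fingers":0,"delta_pos":[-0.5,0,0],"spin":0}]'
```

```text
time_s: 14.8
tcp_pos: [0.5242, -0.1449, 0.0845]
ee_rot: [[-0.284, -0.959, 0.0], [-0.959, 0.284, 0.0], [-0.0, -0.0, -1.0]]
wrist_force: [-0.6, -0.3, -1.1]
gripper_width: 0.137
time_s: 15.1
tcp_pos: [0.5258, -0.1399, 0.0846]
ee_rot: [[-0.283, -0.959, 0.0], [-0.959, 0.283, -0.0], [-0.0, -0.0, -1.0]]
wrist_force: [-0.5, 0.1, -0.9]
gripper_width: 0.132
time_s: 15.4
tcp_pos: [0.5275, -0.1353, 0.0847]
ee_rot: [[-0.284, -0.959, 0.001], [-0.959, 0.284, -0.0], [-0.0, -0.001, -1.0]]
wrist_force: [0.5, -1.1, -1.0]
gripper_width: 0.136
```

```bash

python3 -m inch '[{"fingers":0,"delta_pos":[-0.2,0,0],"spin":0},{"fingers":0,"delta_pos":[-0.3,0,0],"spin":0},{"fingers":0,"delta_pos":[-0.3,0,0],"spin":0}]'
python3 -m inch '[{"fingers":0,"delta_pos":[-0.2,0,0],"spin":0},{"fingers":0,"delta_pos":[-0.3,0,0],"spin":0},{"fingers":0,"delta_pos":[-0.3,0,0],"spin":0}]'
python3 -m inch '[{"fingers":0,"delta_pos":[-0.2,0,0],"spin":0},{"fingers":0,"delta_pos":[-0.3,0,0],"spin":0},{"fingers":0,"delta_pos":[-0.3,0,0],"spin":0}]'
python3 - <<'E'
from h import *
a=snap('scene','s10');b=snap('side','d10')
x=np.hstack([cv2.resize(a[200:300,280:400],(400,333),interpolation=cv2.INTER_CUBIC),cv2.resize(b[170:270,250:370],(400,333),interpolation=cv2.INTER_CUBIC)])
cv2.imwrite('pics/m10.png',x[:,:,::-1])
s=sense();print(s['tcp_pos'],s['wrist_force'])
E
```

```text
time_s: 15.7
tcp_pos: [0.5282, -0.1324, 0.0846]
ee_rot: [[-0.284, -0.959, 0.001], [-0.959, 0.284, -0.0], [-0.0, -0.001, -1.0]]
wrist_force: [1.9, -2.6, -1.4]
gripper_width: 0.136
time_s: 16.0
tcp_pos: [0.5289, -0.1294, 0.0846]
ee_rot: [[-0.284, -0.959, 0.0], [-0.959, 0.284, 0.0], [-0.0, -0.0, -1.0]]
wrist_force: [1.5, -1.4, -0.8]
gripper_width: 0.136
time_s: 16.3
tcp_pos: [0.5298, -0.1265, 0.0846]
ee_rot: [[-0.284, -0.959, 0.0], [-0.959, 0.284, 0.0], [-0.0, -0.0, -1.0]]
wrist_force: [1.6, -1.8, -1.0]
gripper_width: 0.136
[ 0.52973144 -0.12653461  0.08455879] [ 1.77315283 -1.17460825 -0.85622137]
```

View pics/m10.png

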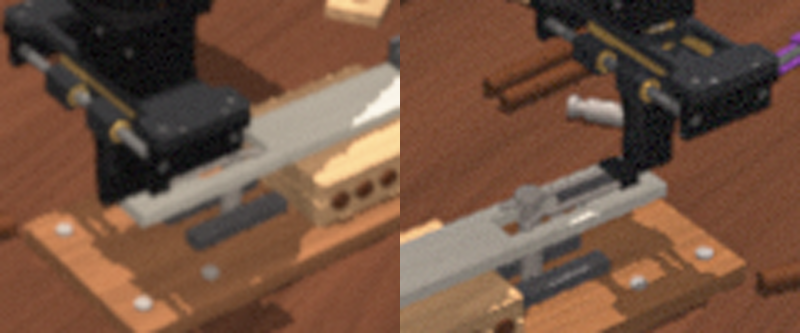

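```bash

python3 -m inch '[{"fingers":0,"delta_pos":[0,-0.1,0],"spin":0},{"fingers":0,"delta_pos":[0,-0.1,0],"spin":0}]'
python3 -m inch '[{"fingers":0,"delta_pos":[-0.2,0,0],"spin":0},{"fingers":0,"delta_pos":[-0.3,0,0],"spin":0},{"fingers":0,"delta_pos":[-0.3,0,0],"spin":0}]'
python3 -c "
from h import *
for i in range(1): print(sense()['wrist_force'])"
```

```text
time_s: 16.6
tcp_pos: [0.5303, -0.1268, 0.0844]
ee_rot: [[-0.283, -0.959, -0.001], [-0.959, 0.283, 0.0], [-0.0, 0.001, -1.0]]
wrist_force: [0.0, -0.6, -0.0]
gripper_width: 0.136
time_s: 16.9
tcp_pos: [0.5312, -0.124, 0.0845]
ee_rot: [[-0.283, -0.959, -0.001], [-0.959, 0.283, -0.0], [0.0, 0.001, -1.0]]
wrist_force: [1.2, -1.9, -0.5]
gripper_width: 0.136
[ 1.16496854 -1.89636646 -0.51593229]
```

```bash

python3 -m inch '[{"fingers":0,"delta_pos":[-0.2,-0.1,0],"spin":0},{"fingers":0,"delta_pos":[-0.3,-0.1,0],"spin":0},{"fingers":0,"delta_pos":[-0.3,-0.1,0],"spin":0}]'
python3 -m inch '[{"fingers":0,"delta_pos":[-0.2,0,0],"spin":0},{"fingers":0,"delta_pos":[-0.3,0,0],"spin":0},{"fingers":0,"delta_pos":[-0.3,0,0],"spin":0}]'
python3 -m inch '[{"fingers":0,"delta_pos":[-0.2,0,0],"spin":0},{"fingers":0,"delta_pos":[-0.3,0,0],"spin":0},{"fingers":0,"delta_pos":[-0.3,0,0],"spin":0}]'
python3 - <<'E'
from h import *
a=snap('scene','s11');b=snap('side','d11')
x=np.hstack([cv2.resize(a[200:300,280:400],(400,333),interpolation=cv2.INTER_CUBIC),cv2.resize(b[170:270,250:370],(400,333),interpolation=cv2.INTER_CUBIC)])
cv2.imwrite('pics/m11.png',x[:,:,::-1])
s=sense();print(s['tcp_pos'],s['wrist_force'])
E
```

```text
time_s: 17.2
tcp_pos: [0.5327, -0.1214, 0.0843]
ee_rot: [[-0.283, -0.959, -0.001], [-0.959, 0.283, 0.0], [0.0, 0.001, -1.0]]
wrist_force: [-0.7, -1.2, -0.3]
gripper_width: 0.141
time_s: 17.5
tcp_pos: [0.5338, -0.1184, 0.0844]
ee_rot: [[-0.283, -0.959, -0.001], [-0.959, 0.283, 0.0], [0.0, 0.001, -1.0]]
wrist_force: [-1.3, -1.7, -0.3]
gripper_width: 0.136
time_s: 17.8
tcp_pos: [0.5343, -0.1161, 0.0843]
ee_rot: [[-0.284, -0.959, -0.001], [-0.959, 0.284, -0.001], [0.001, 0.001, -1.0]]
wrist_force: [-1.9, -4.5, -1.1]
gripper_width: 0.133
[ 0.53434945 -0.11609021  0.08428697] [-2.44829221 -3.50742265 -1.49346968]
```

View pics/m11.png

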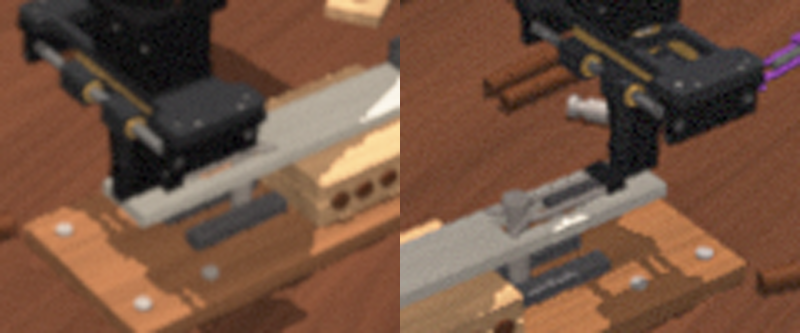

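```bash

python3 -m inch '[{"fingers":0,"delta_pos":[-0.2,0.05,0],"spin":0},{"fingers":0,"delta_pos":[-0.2,0.05,0],"spin":0}]'
python3 -m inch '[{"fingers":0,"delta_pos":[-0.2,0,0],"spin":0},{"fingers":0,"delta_pos":[-0.2,0,0],"spin":0}]'
```

```text
time_s: 18.1
tcp_pos: [0.5348, -0.1138, 0.0843]
ee_rot: [[-0.284, -0.959, -0.0], [-0.959, 0.284, 0.0], [0.0, 0.0, -1.0]]
wrist_force: [-0.7, -3.5, -2.0]
gripper_width: 0.14
time_s: 18.3
tcp_pos: [0.5356, -0.1117, 0.0845]
ee_rot: [[-0.284, -0.959, 0.0], [-0.959, 0.284, 0.0], [-0.0, -0.0, -1.0]]
wrist_force: [-1.0, -1.8, -0.4]
gripper_width: 0.131
```

```bash

python3 -m inch '[{"fingers":0,"delta_pos":[-0.2,0,0],"spin":0},{"fingers":0,"delta_pos":[-0.2,0,0],"spin":0}]'
python3 -m inch '[{"fingers":0,"delta_pos":[-0.2,0,0],"spin":0},{"fingers":0,"delta_pos":[-0.2,0,0],"spin":0}]'
python3 - <<'E'
from h import *
a=snap('scene','s12');b=snap('side','d12')
x=np.hstack([cv2.resize(a[200:300,280:400],(400,333),interpolation=cv2.INTER_CUBIC),cv2.resize(b[170:270,250:370],(400,333),interpolation=cv2.INTER_CUBIC)])
cv2.imwrite('pics/m12.png',x[:,:,::-1])
s=sense();print(s['tcp_pos'],s['wrist_force'])
E
```

```text
time_s: 18.5
tcp_pos: [0.5368, -0.1087, 0.0845]
ee_rot: [[-0.284, -0.959, 0.002], [-0.959, 0.284, 0.002], [-0.002, -0.001, -1.0]]
wrist_force: [-0.5, 1.9, -0.1]
gripper_width: 0.133
time_s: 18.7
tcp_pos: [0.5374, -0.1069, 0.0847]
ee_rot: [[-0.283, -0.959, 0.001], [-0.959, 0.283, 0.001], [-0.001, -0.001, -1.0]]
wrist_force: [-0.6, 2.6, -0.9]
gripper_width: 0.133
[ 0.53725099 -0.10722927  0.08469836] [-0.63968083  2.28848946 -1.23900013]
```

View pics/m12.png

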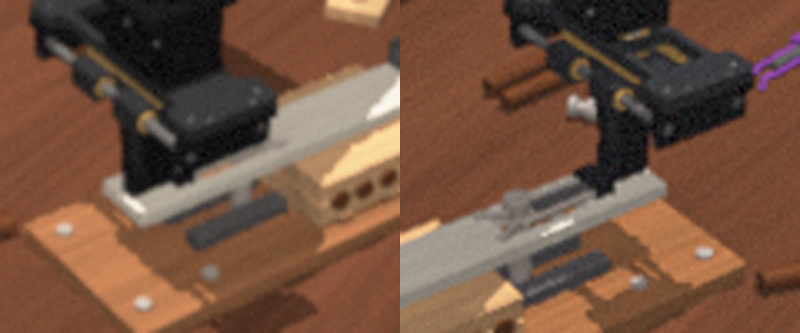

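```bash

python3 -m inch '[{"fingers":0,"delta_pos":[-0.2,0,0],"spin":0},{"fingers":0,"delta_pos":[-0.2,0,0],"spin":0}]'
python3 -m inch '[{"fingers":0,"delta_pos":[-0.2,0,0],"spin":0},{"fingers":0,"delta_pos":[-0.2,0,0],"spin":0}]'
python3 -m inch '[{"fingers":0,"delta_pos":[-0.15,0,0],"spin":0},{"fingers":0,"delta_pos":[-0.15,0,0],"spin":0}]'
```

```text
time_s: 19.0
tcp_pos: [0.5376, -0.1057, 0.0846]
ee_rot: [[-0.284, -0.959, 0.001], [-0.959, 0.284, 0.0], [-0.0, -0.001, -1.0]]
wrist_force: [-0.7, 3.3, -0.6]
gripper_width: 0.136
time_s: 19.2
tcp_pos: [0.5381, -0.1041, 0.0847]
ee_rot: [[-0.284, -0.959, 0.001], [-0.959, 0.284, -0.0], [-0.0, -0.001, -1.0]]
wrist_force: [-0.4, 0.9, 0.4]
gripper_width: 0.136
time_s: 19.4
tcp_pos: [0.5386, -0.1027, 0.0847]
ee_rot: [[-0.284, -0.959, 0.001], [-0.959, 0.284, -0.0], [-0.0, -0.001, -1.0]]
wrist_force: [0.2, -0.2, -0.1]
gripper_width: 0.138
```

```bash

python3 -m inch '[{"fingers":0,"delta_pos":[-0.1,0,0],"spin":0},{"fingers":0,"delta_pos":[-0.1,0,0],"spin":0}]'
python3 -m inch '[{"fingers":0,"delta_pos":[-0.1,0,0],"spin":0},{"fingers":0,"delta_pos":[-0.1,0,0],"spin":0}]'
python3 -m inch '[{"fingers":0,"delta_pos":[-0.1,0,0],"spin":0},{"fingers":0,"delta_pos":[-0.1,0,0],"spin":0}]'
```

```text
time_s: 19.6
tcp_pos: [0.5387, -0.1017, 0.0846]
ee_rot: [[-0.284, -0.959, 0.0], [-0.959, 0.284, -0.0], [-0.0, -0.0, -1.0]]
wrist_force: [-0.3, -0.4, -0.9]
gripper_width: 0.136
time_s: 19.8
tcp_pos: [0.5389, -0.1007, 0.0846]
ee_rot: [[-0.284, -0.959, 0.0], [-0.959, 0.284, -0.0], [-0.0, -0.0, -1.0]]
wrist_force: [-0.8, -0.4, -1.1]
gripper_width: 0.129
time_s: 20.0
tcp_pos: [0.5391, -0.0999, 0.0846]
ee_rot: [[-0.284, -0.959, -0.0], [-0.959, 0.284, -0.0], [0.0, 0.0, -1.0]]
wrist_force: [-0.0, -0.3, -0.2]
gripper_width: 0.135
```

```bash

python3 -m inch '[{"fingers":0,"delta_pos":[-0.08,0,0],"spin":0},{"fingers":0,"delta_pos":[-0.08,0,0],"spin":0}]'
python3 -m inch '[{"fingers":0,"delta_pos":[-0.08,0,0],"spin":0},{"fingers":0,"delta_pos":[-0.08,0,0],"spin":0}]'
python3 - <<'E'
from h import *
a=snap('scene','s13');b=snap('side','d13')
x=np.hstack([cv2.resize(a[200:300,280:400],(400,333),interpolation=cv2.INTER_CUBIC),cv2.resize(b[190:250,270:342],(400,333),interpolation=cv2.INTER_CUBIC)])
cv2.imwrite('pics/m13.png',x[:,:,::-1])
s=sense();print(s['tcp_pos'],s['wrist_force'])
E
```

```text
time_s: 20.2
tcp_pos: [0.5392, -0.0992, 0.0846]
ee_rot: [[-0.284, -0.959, -0.0], [-0.959, 0.284, -0.0], [0.0, 0.0, -1.0]]
wrist_force: [-0.2, -2.0, -0.7]
gripper_width: 0.13
time_s: 20.4
tcp_pos: [0.5395, -0.0983, 0.0846]
ee_rot: [[-0.284, -0.959, -0.0], [-0.959, 0.284, -0.0], [0.0, 0.0, -1.0]]
wrist_force: [-0.3, -2.0, 0.4]
gripper_width: 0.141
[ 0.53951614 -0.09831955  0.08455157] [ 0.16504515 -1.26667683 -1.04197883]
```

View pics/m13.png

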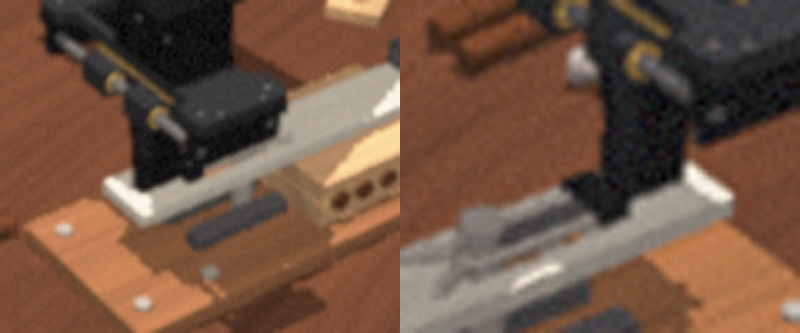

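```bash

python3 -m inch '[{"fingers":0,"delta_pos":[-0.06,0,0],"spin":0},{"fingers":0,"delta_pos":[-0.06,0,0],"spin":0}]'
python3 -m inch '[{"fingers":0,"delta_pos":[-0.06,0,0],"spin":0},{"fingers":0,"delta_pos":[-0.06,0,0],"spin":0}]'
```

```text
time_s: 20.7
tcp_pos: [0.5395, -0.0981, 0.0846]
ee_rot: [[-0.284, -0.959, -0.001], [-0.959, 0.284, -0.001], [0.001, 0.0, -1.0]]
wrist_force: [-1.1, -4.6, 0.1]
gripper_width: 0.134
time_s: 20.9
tcp_pos: [0.5394, -0.098, 0.0847]
ee_rot: [[-0.284, -0.959, -0.001], [-0.959, 0.284, -0.001], [0.002, 0.001, -1.0]]
wrist_force: [-1.2, -7.0, 0.1]
gripper_width: 0.134
```

```bash

python3 -m inch '[{"fingers":0,"delta_pos":[0.08,0,0.05],"spin":0},{"fingers":0,"delta_pos":[0.08,0,0.12],"spin":0},{"fingers":0,"delta_pos":[0.08,0,0.12],"spin":0}]'
python3 - <<'E'
from h import *
b=snap('side','d14')
cv2.imwrite('pics/m14.png',cv2.resize(b[185:255,260:350],(720,560),interpolation=cv2.INTER_CUBIC)[:,:,::-1])
s=sense();print(s['tcp_pos'],s['wrist_force'])
E
```

```text
time_s: 21.2
tcp_pos: [0.5395, -0.0981, 0.0833]
ee_rot: [[-0.284, -0.959, -0.001], [-0.959, 0.284, -0.0], [0.0, 0.0, -1.0]]
wrist_force: [-1.8, -5.2, 0.0]
gripper_width: 0.134
[ 0.53946814 -0.09809702  0.0833339 ] [-0.56964682 -4.51106545 -0.30260669]
```

View pics/m14.png

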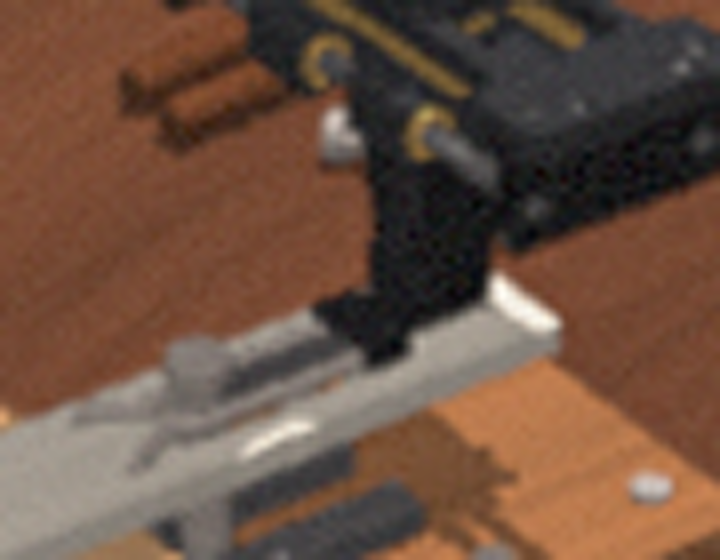

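```bash

python3 -m inch '[{"fingers":0,"delta_pos":[0.06,0,0],"spin":0},{"fingers":0,"delta_pos":[0.06,0,0],"spin":0}]'
python3 -m inch '[{"fingers":2,"delta_pos":[0,0,0],"spin":0},{"fingers":3,"delta_pos":[0,0,0],"spin":0},{"fingers":4,"delta_pos":[0,0,0],"spin":0},{"fingers":4,"delta_pos":[0,0,0],"spin":0},{"fingers":4,"delta_pos":[0,0,0],"spin":0}]'
```

```text
time_s: 21.45
tcp_pos: [0.5395, -0.0982, 0.0833]
ee_rot: [[-0.284, -0.959, 0.0], [-0.959, 0.284, 0.0], [-0.0, 0.0, -1.0]]
wrist_force: [-0.6, -2.2, -0.2]
gripper_width: 0.139
time_s: 21.95
tcp_pos: [0.5397, -0.0983, 0.0834]
ee_rot: [[-0.284, -0.959, 0.0], [-0.959, 0.284, 0.0], [-0.0, -0.0, -1.0]]
wrist_force: [0.2, -0.6, 0.6]
gripper_width: 0.441
```

```bash

python3 -m inch '[{"fingers":4,"delta_pos":[0,0,-1],"spin":0},{"fingers":4,"delta_pos":[0,0,-3],"spin":0},{"fingers":4,"delta_pos":[0,0,-7],"spin":0},{"fingers":4,"delta_pos":[-4,0,-11],"spin":0},{"fingers":4,"delta_pos":[-9,0,-15],"spin":0},{"fingers":4,"delta_pos":[-14,0,-15],"spin":0},{"fingers":4,"delta_pos":[-18,0,-15],"spin":0},{"fingers":4,"delta_pos":[-18,0,-15],"spin":0},{"fingers":4,"delta_pos":[-18,0,-15],"spin":0}]'
python3 - <<'E'
from h import *
a=snap('scene','s15');b=snap('side','d15');k=get_calibration('wrist');np.savez('w15.npz',K=k['K'],T=k['T']);w=snap('wrist','w15')
cv2.imwrite('pics/m15.png',np.hstack([cv2.resize(a[200:290,290:390],(400,360),interpolation=cv2.INTER_CUBIC),cv2.resize(b[180:270,250:350],(400,360),interpolation=cv2.INTER_CUBIC)])[:,:,::-1])
s=sense();print(s['tcp_pos'],s['wrist_force'])
E
```

```text
time_s: 22.85
tcp_pos: [0.5907, 0.0756, 0.2337]
ee_rot: [[-0.281, -0.96, 0.0], [-0.96, 0.281, 0.0], [-0.0, -0.0, -1.0]]
wrist_force: [0.5, -0.8, 0.2]
gripper_width: 0.461
[0.59006907 0.07303378 0.23337887] [ 0.4714543   0.31264563 -0.55854716]
```

View pics/m15.png

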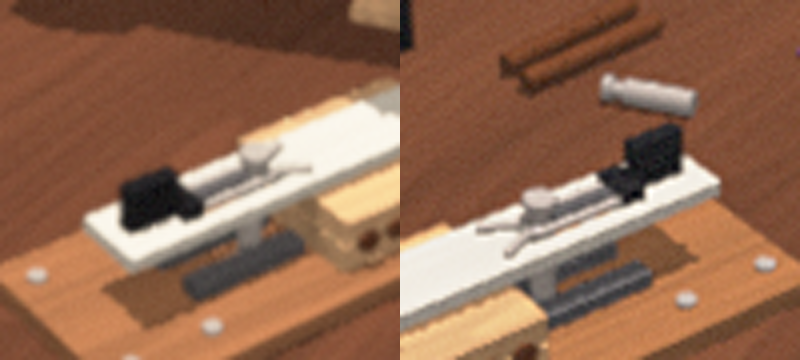

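View pics/w15.png

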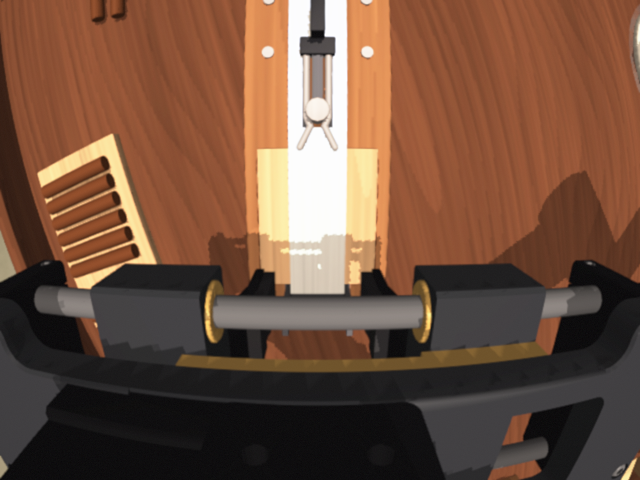

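```bash
python3 - <<'E'
from h import *
w=cv2.imread('pics/w15.png');cv2.imwrite('pics/w15c.png',cv2.resize(w[0:170,270:365],(335,600),interpolation=cv2.INTER_CUBIC))
E
```

```text
(no output)
```

View pics/w15c.png

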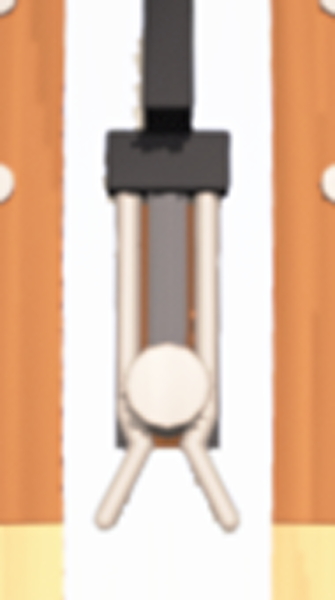

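```bash
python3 - <<'E'
from h import *
z=np.load('w15.npz');k={'K':z['K'],'T':z['T']}
h=np.array([.61214,.15255]);u=np.array([-.28314,-.95908]);n=np.array([.95908,-.28314])
def R(c,r,zz): d=atz('wrist',(270+c/3.529,r/3.529),zz,k)[:2]-h; return np.array([d@u,d@n]).round(4)
print('head',R(168,386,.094)); print('tips',(R(105,524,.077)+R(231,524,.077))/2,'exp pin-.033 (tip end incl. radius)')
print('block front',R(168,192,.084),'exp pin+.050'); print('block back',R(168,132,.084),'pin+.066')
b=cv2.imread('pics/scene0.png');a=cv2.imread('pics/s15.png')
cv2.imwrite('pics/fin.png',np.hstack([cv2.resize(b,(400,300)),cv2.resize(a,(400,300))]))
E
```

```text
head [0.1794 0.0017]
tips [0.1474 0.0017] exp pin-.033 (tip end incl. radius)
block front [0.2279 0.0017] exp pin+.050
block back [0.2432 0.0017] pin+.066
```

View pics/fin.png

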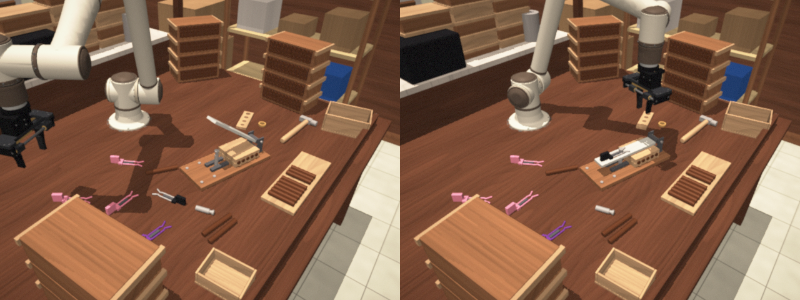

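```bash
python3 -c "
from station import *
print(sense()['time_s']);print(finish_job())"
```

```text
23.0
the job is handed in; nothing more can be done
None
```

The job is done and handed in at 23.0 s. The bar is down with the pin up through it, and the steel clip is on the pin's neck with its nose against the pin.

- **Bar:** I pushed it shut with the closed fingers. It stopped on the mould at z = 74 mm; the last press-down read about 12 N.
- **Clip:** I took it by the black grip and slid it along the bar from the free end. The pin gave way about 2 cm, then the push force rose to about 4 N and reversed to about −3 N as the clip snapped over.
- **Home:** About 10 mm after the snap the tool stopped moving and the force climbed steeply. I stopped at 7 N, eased off to about 2 N, and opened the gripper.

**Last checks:**
- The wrist picture after letting go shows the head between the legs, with the bulges and tips past it.
- Measured from the head, the tips are 32 mm ahead (33 expected) and the block is 48.5 mm behind (50 expected). That fits home within the measuring error.
- By eye, the cigar, spare pin, gauge and ring look unmoved in before-and-after pictures; I did not measure them.
- The gripper is clear of everything.

**Disagreements:**
- The snap peaked at about 4 N in my readings, below the 5 to 9 N given. I only read the force at the end of each short move, so I probably missed the peak.
- While sliding the clip on I felt about 2 N sideways, so I moved it about 2 mm across. The final picture also puts the pin 1.7 mm off my fitted centre line for the press.

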